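Close a drilling jig over a seated workpiece

ROBOT

A 6-joint arm with a two-finger parallel gripper is mounted at the origin on the work surface; the furniture and walls round the work are solid. World frame = base frame: x ahead of the robot, y to its left, z up, the work surface at z = 0. Lengths are in mm, angles in rad, forces in N, time in s.
With the tool pointing down it reaches from about 350 to 800 mm from the base axis. Payload 7.3 kg.
Tool frame: the origin (TCP) lies on the front face of the gripper's body, between the roots of the fingers; the fingertips stand 73 mm ahead of it and the grasp point (between the pads) lies 54 mm ahead of it (env.nose_length is the distance from the TCP to the fingertips, in mm); z points along the fingers, y is the line along which they close (so a half turn about z gives the same grasp; the last joint's range is limited). The gripper opens to 85 mm and grips with 20 to 120 N. Pads are 22 mm wide; open, the fingers measure 114 mm over their backs; the gripper's body (76 mm by 85 mm) begins 54 mm behind the grasp point. The pads swing forward as they close: fully open they stand 13 mm farther back than shut.
Start: joints at [1.18, 0.342, 1.524, -0, 1.275, -0.146], TCP at [127.221, 509.365, 303.922] pointing down, gripper open.
Joint ranges: [-2.53, 2.53], [-0.77, 2.02], [0.04, 2.7], [-1, 4.14], [0.28, 2.66], [-3.11, 3.11]. Speed limits (rad/s): [2.57, 2.57, 3.14, 3.14, 3.14, 3.14].

INTERFACE

Orientations are given as a unit quaternion [w, x, y, z].
In Python, from rig import env, optics, close_job, spotter gives the robot as it stands. The module is installed in compiled form; this text tells all that it offers.
- The arm moves only by the tool play_rows, never from a script. Its argument "deltas" is a list of rows, each an object with "fingers": the closure, from -1 (fully open) to 1 (shut), so that 0 is half open; "slide": the shift along the tool's x, y, z as a fraction of full scale, a list of three; "roll": the turn about the tool's z as a fraction of full scale. In form: [{"fingers": fingers, "slide": [dx, dy, dz], "roll": roll}, ...]. A call has 1 to 20 rows; each row shifts and turns the commanded pose from where the row before left it, along the tool's axes as they then stand; what a row does not reach is not made up. Full scale, the value 1, is 30 mm for a shift and 6 degrees for a turn. A row lasts 1/10 s, in which the tool goes at most 50 mm and 8.59 degrees, less where a joint would pass 70% of its speed; a pose out of reach is approached as far as the arm can. A call with a number of a shift or a turn outside -1 to 1 is refused whole. A call with a gripper value outside its range is refused whole. The fingers move at their own pace and stop on an object; "grip_force" is the grip in N (left out, the last holds). Time passes only in rows, so rows that do not move let the fingers close. It gives the time, the measured TCP pose, the force, the opening and the grip force at its end, in the units of the state.
- env.get_obs(): the state, without advancing time (a new reading comes with each control period).
- optics.camera(name): name is "scene" or "top"; returns the picture (480x640x3 uint8, blue, green, red); there is no depth.
- optics.calibration(name): a dict with "K" (3x3 intrinsics, pixels), "R" (3x3) and "t" (3): a world point X has camera coordinates R X + t. Camera axes: x right, y down, z forward; pixel columns grow to the right and rows downward; lengths in mm; the calibration is good to about 2 mm. A picture is of the moment at which its call begins. calibration takes no time and is no camera call.
- close_job(): hands the job in; it is judged then, once.
Trained networks look in the newest picture that a camera, given by its name, has taken for a name from the list of things; names that differ only in an ending like _2 or _b are one class to them, and where a whole thing is asked for, a point or a joint stands for the part that bears it (a point fixed in the world has none). Each returns a list of dicts, best first, with "score" (0 to 1); they miss things now and then, are a little off and sometimes report something else, mostly with a low value. They report only what shows in the picture. A call takes as long as a camera call. They do not tell look-alikes from the thing itself.
- spotter.boxes_of(camera, target): "point" ([x, y, z] in mm, in world coordinates, good to about 4 mm: the middle of the surface that is visible of it).
The state is a dict: "time_s": time; "joint_pos": joint angles; "qvel": joint speeds; "tau": joint torques, N m; "position": TCP position; "tool_rot": TCP orientation; "contact_force": force on the tool from outside, world axes, zero at the start; "torque": the same for the moment, N m; "gripper_width": opening from 0.0 (shut) to 1.0 (fully open); "gripper_force": force on a finger pad.
Only numpy, scipy, OpenCV 4.12 (cv2) and the standard library are available. Lean on these libraries where they do the work, as an engineer would, in place of code of your own. Each camera call takes 0.05 s, during which the arm holds its last target. There are 200 camera calls.

TASK

Get the drilling jig on the bench ready for drilling, working with fingertip pushes only: push the small wooden block along its channel until it sits fully home against the end stop. Then flip the hinged template leaf over its spine, gently and without slamming, and press it down until it lies flat over the block. Do not lift or tip the block out of its channel, and leave the other things on the bench where they are.

Things in the scene. Friction and masses are not known exactly. Their poses are not given: they have to be found in the camera images.
- jig: Plywood drilling jig, fixed to the bench. Origin at bench level under the middle of the hinge axis; x axis along the spine, channel on its -y side, leaf parked leaning out over its +y side. Base board 18 mm thick, x -70 to +100, y -110 to +35 mm.
- channel_home (a point): Fixed point: where the block's centre is when home, at jig x 0, y -52, z 28 mm. Channel 49 mm wide between a fence (y -27.5 to -4, top z 38) and an outer rail (y -92.5 to -76.5, top z 40.5), both from x -65 to +50; floor z 18. End stop face at x -45, top z 35.5 (mm, jig frame). The +x end is open: the block is pushed in there towards -x, its pushed end face then at x +45.
- spine (a point): Middle of the hinge axis, fixed at jig x 0, y 0, z 44.5 mm; the axis lies along jig x, in steel knuckles 12 mm thick.
- workpiece_center (a point): Centre (half-way up) of the loose wooden block, 45 mm wide, 90 long, 20 thick, 35 to 70 g, lying flat in the channel with its length along the jig's x axis. It starts 25 to 40 mm short of the stop (towards jig +x), sticking out of the open end, and slides easily.
- workpiece: The same block; origin at the centre of its underside, its own y axis along its length, z up.
- leaf (a joint): Leaf hinge angle a, rad. 0 = flat over the channel on the outer rail (hard limit), 1.57 upright, 2.85 open limit. Starts parked at 2.4 to 2.75, free edge raised. Free edge at jig y = -108 cos a, z = 44.5 + 108 sin a (mm). Stiff hinge: the leaf stays where it is left (0.11 N m friction, leaf 120 g; about 2 N at the free edge moves it) and must be pushed all the way down.
- leaf_edge (a point): Middle of the leaf's free edge, mid-thickness. The leaf is a plywood plate 8 mm thick, 100 mm along the spine (jig x -50 to +50), reaching from 8 to 108 mm from the hinge axis, which lies in its mid-plane. Two 10 mm holes with steel bushes (1 mm proud), 52 mm from the axis, 25 mm either side of the middle.
- cup_hinge: Bystander: metal cabinet hinge, 80x52x21 mm, lying beside the jig; origin under its centre.
- pencil: Bystander: green pencil, 7 mm thick, 136 mm long, lying beside the jig; origin under its centre.
- battery: Bystander: black tool battery, 74x107x54 mm, on the right; origin under its centre.
- carton: Bystander: small brown carton, 61x90x55 mm, on the right; origin under its centre.
Mind the look-alikes: they are no part of the job. What is shaped like the workpiece but green is not meant.

How it is judged (in metres and radians):
On the way, in this order (a step that is already met when the one before it is completed fails the run):
1. the block is pushed fully home against the end stop while the leaf is still open (x of workpiece_center in the frame of jig between -0.004 and 0.004 m and y of workpiece_center in the frame of jig between -0.058 and -0.046 m and z of workpiece_center in the frame of jig below 0.032 m and angle between the y axis of workpiece and the x axis of jig, either way round below 0.08 rad and value of joint leaf above 1.5 rad), for 0.2 s.
2. the leaf has been flipped over and lies flat over the block (value of joint leaf below 0.06 rad), for 0.2 s.
At the end, for the whole second after the job is handed in: the block lies flat in its channel within 4 mm of home against the end stop, the leaf is flat over it (hinge within 0.06 rad of its limit), and every bystander is within 15 mm of where it started (x of workpiece_center in the frame of jig between -0.004 and 0.004 m and y of workpiece_center in the frame of jig between -0.058 and -0.046 m and z of workpiece_center in the frame of jig below 0.032 m and angle between the y axis of workpiece and the x axis of jig, either way round below 0.08 rad and value of joint leaf below 0.06 rad and linear speed of workpiece below 0.01 m/s and distance of each of cup_hinge, pencil, battery, carton from where it was at the start of the episode below 0.015 m); the robot touches nothing.
It fails at once if the block is lifted out of its channel (more than 8 mm) (z of workpiece_center in the frame of jig above 0.036 m).
It fails at once if the block is tipped (angle between workpiece's own z axis and vertical above 0.25 rad).
It fails at once if the leaf is slammed (hinge faster than 5 rad/s) (velocity of joint leaf below -5 rad/s).
It fails at once if a bystander is moved more than 15 mm (distance of any of cup_hinge, pencil, battery, carton from where it was at the start of the episode above 0.015 m).
It also fails if it takes over 51 s, if anything falls off the work surface, if the arm or the gripper's body presses on something with over 40 N, if the wrist force passes 120 N, or if a joint passes its speed limit or range.

## Working session

There is one attempt and no reset: what is moved stays moved. The work goes in short steps, Python scripts to look and compute and a tool call to move; the robot and the scene stay as the last step left them, time stands still between calls to the robot, and variables do not carry over. Pictures are saved under pics/ and viewed, at most 10 in all, crops included, and the job is handed in when it is done.

Besides the shell and the picture viewer there is one more tool, called after "Call:" as a command line: name --argument value ..., lists and objects as JSON in quotes. play_rows: Moves the arm, as the interface text tells. Its arguments: {"type":"object","properties":{"deltas":{"type":"array"},"grip_force":{"type":"number"}},"required":["deltas"]}

```bash
mkdir -p pics
python3 - <<'E'
from rig import env, optics, spotter
import cv2,numpy as np
for c in("scene","top"):
    cv2.imwrite(f"pics/{c}0.png",optics.camera(c))
    k=optics.calibration(c);print(c,np.round(k["K"],1).tolist(),np.round(k["R"],3).tolist(),np.round(k["t"],1).tolist())
    for n in("jig","workpiece","leaf","leaf_edge","cup_hinge","pencil","battery","carton"):
        print(n,[(np.round(d["point"]).tolist(),round(d["score"],2)) for d in spotter.boxes_of(c,n)[:3]])
o=env.get_obs();print(o["time_s"],o["position"],o["tool_rot"])
E
```

```text
scene [[523.7, 0.0, 336.5], [0.0, 523.7, 237.4], [0.0, 0.0, 1.0]] [[0.687, -0.727, 0.013], [-0.449, -0.438, -0.779], [0.571, 0.529, -0.627]] [-326.2, 233.9, 964.1]
jig [([458.0, -0.0, 36.0], 0.83)]
workpiece [([345.0, -201.0, 21.0], 0.97), ([516.0, -40.0, 38.0], 0.95), ([283.0, 183.0, 23.0], 0.83)]
leaf [([462.0, 51.0, 77.0], 0.98)]
leaf_edge []
cup_hinge [([429.0, 184.0, 15.0], 0.76), ([459.0, -1.0, 35.0], 0.59)]
pencil []
battery [([373.0, -369.0, 42.0], 0.84)]
carton [([494.0, -357.0, 53.0], 0.94), ([515.0, -40.0, 39.0], 0.73)]
top [[488.5, 0.0, 326.7], [0.0, 488.5, 242.5], [0.0, 0.0, 1.0]] [[-0.002, -1.0, -0.01], [-1.0, 0.003, -0.022], [0.022, 0.01, -1.0]] [-15.4, 389.0, 1047.7]
jig [([476.0, 10.0, 36.0], 0.81)]
workpiece [([295.0, 189.0, 14.0], 0.88), ([355.0, -197.0, 18.0], 0.75), ([516.0, -35.0, 38.0], 0.59)]
leaf [([461.0, 52.0, 83.0], 0.6), ([521.0, -142.0, 6.0], 0.58)]
leaf_edge [([462.0, 53.0, 82.0], 0.63)]
cup_hinge [([435.0, 186.0, 11.0], 0.74)]
pencil [([520.0, -140.0, 6.0], 0.59)]
battery [([392.0, -352.0, 41.0], 0.91), ([461.0, 52.0, 82.0], 0.33)]
carton [([506.0, -341.0, 59.0], 0.89)]
0.9 [127.21974425 509.35847069 303.93658918] [2.21191087e-05 1.22079109e-01 9.92520372e-01 5.07753311e-05]
```

View pics/scene0.png

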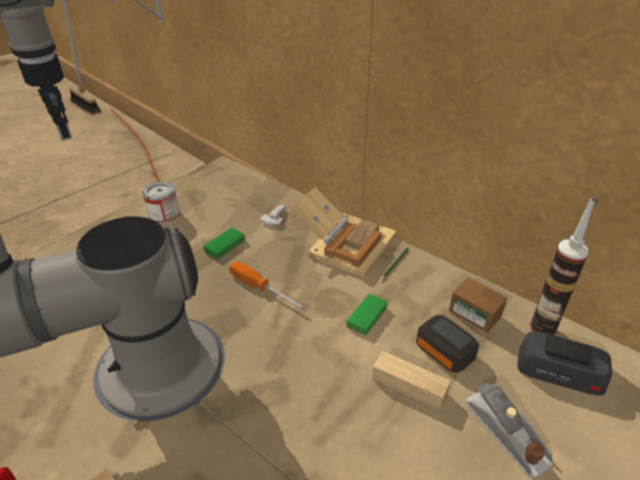

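View pics/top0.png

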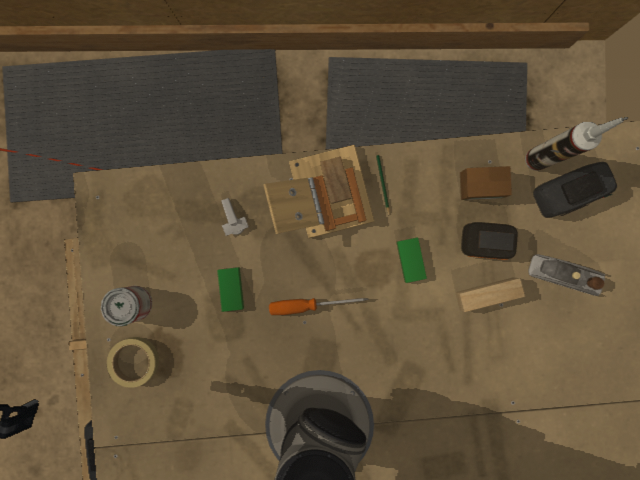

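The scene shows the jig at about (350,240) and its brown block at (360,235). In the top view the jig is at (330,190), the leaf at (292,203) on the left, and the channel on the right. Candidates for the block in the top view are the brown one in the channel (337,180), the green one at (231,290) and the green one at (411,260). The brown one fits because it lies in the channel. I'll confirm it in an enlarged crop.

Run:
```python
import cv2
i=cv2.imread("pics/top0.png")[135:250,250:400]
cv2.imwrite("pics/crop0.png",cv2.resize(i,None,fx=5,fy=5,interpolation=cv2.INTER_CUBIC))
```

```text
(no output)
```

View pics/crop0.png

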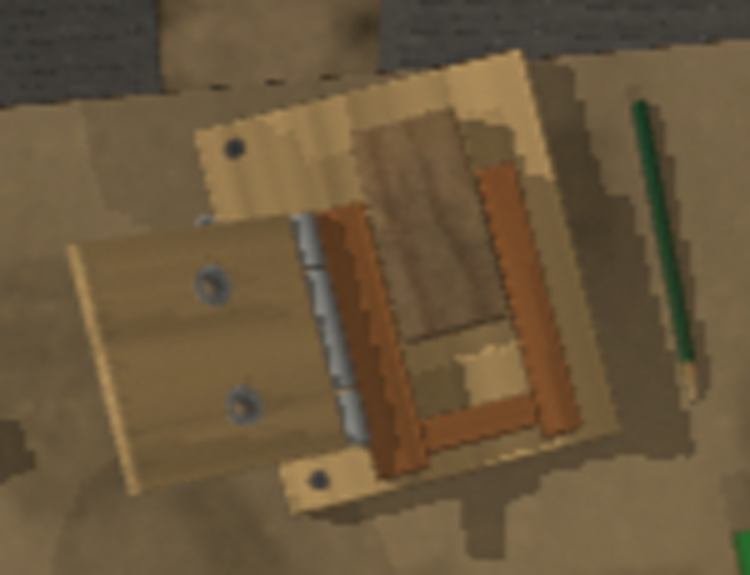

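The crop confirms it: the brown block lies in the channel, with crop corners (352,130), (455,108), (505,318) and (408,342). Next I'll fit the jig pose from the board and rail corners.

```bash
cat > h.py <<'E'
import numpy as np
from rig import optics
from scipy.optimize import least_squares
C=optics.calibration("top");K,R,t=[np.array(C[k]) for k in("K","R","t")]
def back(u,v,z):
    c=-R.T@t; d=R.T@np.linalg.solve(K,[u,v,1]); return c+d*(z-c[2])/d[2]
def crop(p): return (250+p[0]/5-.4,135+p[1]/5-.4)
def proj(X): q=K@(R@X+t); return q[:2]/q[2]
E
python3 - <<'E'
from h import *
from rig import env
P=[((522,50),(100,-110,18)),((197,130),(100,35,18)),((617,430),(-70,-110,18)),((290,513),(-70,35,18)),((480,170),(50,-76.5,40.5)),((517,165),(50,-92.5,40.5)),((578,430),(-65,-92.5,40.5))]
def J(p,q):
    c,s=np.cos(p[2]),np.sin(p[2]); return np.array([p[0]+c*q[0]-s*q[1],p[1]+s*q[0]+c*q[1],q[2]])
f=lambda p:np.concatenate([proj(J(p,q))-crop(u) for u,q in P])
r=least_squares(f,[470,10,0.2],x_scale=[10,10,.1]);p=r.x
print(p,np.round(r.fun,1))
def inv(X):
    d=X-np.array([p[0],p[1],0]);c,s=np.cos(p[2]),np.sin(p[2]);return np.round([c*d[0]+s*d[1],-s*d[0]+c*d[1],X[2]],1)
for u in((352,130),(455,108),(505,318),(408,342)):print("block",inv(back(*crop(u),38)))
for u in((300,215),(355,443)):print("hinge",inv(back(*crop(u),50)))
for a in (2.4,2.5,2.6,2.7):
  print(a,[np.round((proj(J(p,(x,-108*np.cos(a)+4*np.sin(a),44.5+108*np.sin(a)+4*-np.cos(a)*-1*-1)))-[249.6,134.6])*5).tolist() for x in(50,-50)])
for n,q in dict(push=(45,-52,28),pre=(130,-52,28),edge=(0,100,100)).items():print(n,J(p,q))
print("tool x",[env.get_obs()["tool_rot"]])
E
```

```text
[4.75438671e+02 7.14979469e+00 2.35244829e-01] [ 0.6 -0.4 -0.4 -0.3  0.5  0.9 -0.4  0.4 -0.4  0.2 -0.4 -0.6  0.5 -0.1]
block [ 79.6 -29.6  38. ]
block [ 78.3 -73.6  38. ]
block [-12.2 -73.1  38. ]
block [-12.4 -31.4  38. ]
hinge [48.1 -0.2 50. ]
hinge [-49.   -0.1  50. ]
2.4 [[82.0, 232.0], [143.0, 485.0]]
2.5 [[69.0, 240.0], [129.0, 490.0]]
2.6 [[58.0, 246.0], [117.0, 494.0]]
2.7 [[49.0, 252.0], [108.0, 498.0]]
push [531.31946568 -32.92933667  28.        ]
pre [613.97833664 -13.11744501  28.        ]
edge [452.13056302 104.39552523 100.        ]
tool x [array([2.21191087e-05, 1.22079109e-01, 9.92520372e-01, 5.07753311e-05])]
```

Call:
play_rows --deltas '[{"fingers": 1,"slide": [0,0,0],"roll": 1},{"fingers": 1,"slide": [0,0,0],"roll": 1},{"fingers": 1,"slide": [0,0,0],"roll": 1},{"fingers": 1,"slide": [0,0,0],"roll": 1},{"fingers": 1,"slide": [0,0,0],"roll": 1},{"fingers": 1,"slide": [0,0,0],"roll": 1},{"fingers": 1,"slide": [0,0,0],"roll": 1},{"fingers": 1,"slide": [0,0,0],"roll": 1},{"fingers": 1,"slide": [0,0,0],"roll": 1},{"fingers": 1,"slide": [0,0,0],"roll": 1},{"fingers": 1,"slide": [0,0,0],"roll": 0.417},{"fingers": 1,"slide": [0,0,0],"roll": 0}]'

```text
time_s: 2.1
position: [127.2, 509.4, 303.9]
tool_rot: [-0.0, 0.619, 0.785, 0.0]
contact_force: [-0.1, 0.4, 0.8]
gripper_width: -0.001
gripper_force: 0.0
```

Call:
play_rows --deltas '[{"fingers": 1,"slide": [-0.8,1,0],"roll": 0},{"fingers": 1,"slide": [-0.8,1,0],"roll": 0},{"fingers": 1,"slide": [-0.8,1,0],"roll": 0},{"fingers": 1,"slide": [-0.8,1,0],"roll": 0},{"fingers": 1,"slide": [-0.8,1,0],"roll": 0},{"fingers": 1,"slide": [-0.8,1,0],"roll": 0},{"fingers": 1,"slide": [-0.8,1,0],"roll": 0},{"fingers": 1,"slide": [-0.8,1,0],"roll": 0},{"fingers": 1,"slide": [-0.8,1,0],"roll": 0},{"fingers": 1,"slide": [-0.8,1,0],"roll": 0},{"fingers": 1,"slide": [-1,1,0],"roll": 0},{"fingers": 1,"slide": [-1,0.9,0],"roll": 0},{"fingers": 1,"slide": [-1,0,0],"roll": 0},{"fingers": 1,"slide": [-1,0,0],"roll": 0},{"fingers": 1,"slide": [-1,0,0],"roll": 0},{"fingers": 1,"slide": [-1,0,0],"roll": 0},{"fingers": 1,"slide": [-1,0,0],"roll": 0},{"fingers": 1,"slide": [-1,0,0],"roll": 0},{"fingers": 1,"slide": [-1,0,0],"roll": 0},{"fingers": 1,"slide": [-1,0,0],"roll": 0}]'

```text
time_s: 4.1
position: [600.4, 66.2, 303.9]
tool_rot: [-0.0, 0.619, 0.786, 0.0]
contact_force: [-0.3, -0.1, -0.4]
gripper_width: 0.004
gripper_force: 0.0
```

Call:
play_rows --deltas '[{"fingers": 1,"slide": [-0.9,0,0],"roll": 0},{"fingers": 1,"slide": [-0.9,0,0],"roll": 0},{"fingers": 1,"slide": [-0.88,0,0],"roll": 0},{"fingers": 1,"slide": [0,0,1],"roll": 0},{"fingers": 1,"slide": [0,0,1],"roll": 0},{"fingers": 1,"slide": [0,0,1],"roll": 0},{"fingers": 1,"slide": [0,0,1],"roll": 0},{"fingers": 1,"slide": [0,0,1],"roll": 0},{"fingers": 1,"slide": [0,0,1],"roll": 0},{"fingers": 1,"slide": [0,0,0.77],"roll": 0},{"fingers": 1,"slide": [0,0,0],"roll": 0}]'

```text
time_s: 5.2
position: [617.0, -10.5, 97.3]
tool_rot: [-0.003, 0.619, 0.786, -0.002]
contact_force: [-0.3, 0.5, 0.8]
gripper_width: -0.001
gripper_force: 0.0
```

Run:
```python
from rig import env, optics
import cv2
print(env.nose_length)
a=cv2.resize(optics.camera("scene")[150:290,270:430],None,fx=4,fy=4,interpolation=2)
cv2.imwrite("pics/s1.png",a)
```

```text
72.6
```

View pics/s1.png

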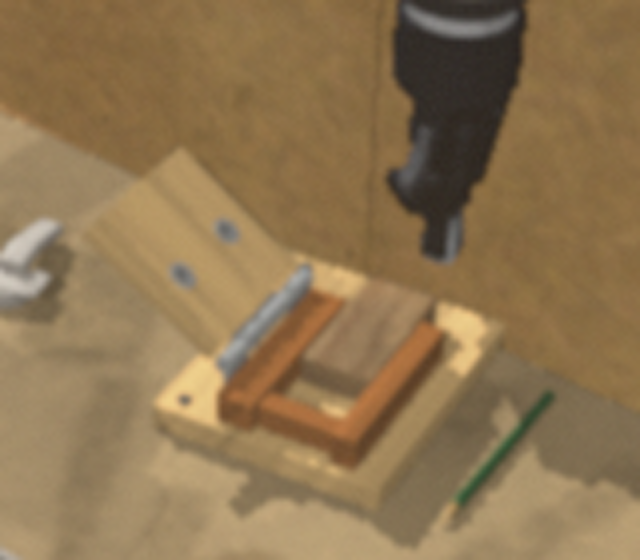

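Call:
play_rows --deltas '[{"fingers": 1,"slide": [-0.02,-0.3,-0.05],"roll": 0},{"fingers": 1,"slide": [-0.02,-0.3,0],"roll": 0},{"fingers": 1,"slide": [0,-0.3,0],"roll": 0},{"fingers": 1,"slide": [0,-0.2,0],"roll": 0},{"fingers": 1,"slide": [0,-0.17,0],"roll": 0},{"fingers": 1,"slide": [0,-0.17,0],"roll": 0},{"fingers": 1,"slide": [0,-0.17,0],"roll": 0},{"fingers": 1,"slide": [0,-0.17,0],"roll": 0},{"fingers": 1,"slide": [0,-0.17,0],"roll": 0},{"fingers": 1,"slide": [0,-0.17,0],"roll": 0},{"fingers": 1,"slide": [0,-0.1,0],"roll": 0},{"fingers": 1,"slide": [0,0,0],"roll": 0}]'

```text
time_s: 6.45
position: [554.1, -27.6, 102.4]
tool_rot: [-0.0, 0.619, 0.785, -0.0]
contact_force: [0.3, 0.4, 0.5]
gripper_width: 0.0
gripper_force: 0.1
```

Call:
play_rows --deltas '[{"fingers": 1,"slide": [0,-0.1,0],"roll": 0},{"fingers": 1,"slide": [0,-0.1,0],"roll": 0},{"fingers": 1,"slide": [0,-0.07,0],"roll": 0},{"fingers": 1,"slide": [0,0,0],"roll": 0}]'

```text
time_s: 6.85
position: [546.2, -29.4, 102.2]
tool_rot: [-0.0, 0.619, 0.785, -0.0]
contact_force: [0.2, -0.1, -0.4]
gripper_width: 0.002
gripper_force: 0.2
```

Call:
play_rows --deltas '[{"fingers": 1,"slide": [0,-0.05,0],"roll": 0},{"fingers": 1,"slide": [0,0,0],"roll": 0}]'

```text
time_s: 7.05
position: [544.9, -29.7, 102.2]
tool_rot: [-0.0, 0.619, 0.785, -0.0]
contact_force: [-0.4, -0.4, 0.4]
gripper_width: -0.0
gripper_force: 0.2
```

Call:
play_rows --deltas '[{"fingers": 1,"slide": [0,-0.05,0],"roll": 0},{"fingers": 1,"slide": [0,0,0],"roll": 0}]'

```text
time_s: 7.25
position: [544.2, -29.9, 102.5]
tool_rot: [0.001, 0.619, 0.785, 0.001]
contact_force: [2.7, 1.4, -0.1]
gripper_width: -0.0
gripper_force: 1.7
```

Call:
play_rows --deltas '[{"fingers": 1,"slide": [0,-0.05,0],"roll": 0},{"fingers": 1,"slide": [0,0,0],"roll": 0}]'

```text
time_s: 7.45
position: [543.8, -30.2, 103.0]
tool_rot: [0.002, 0.619, 0.785, 0.001]
contact_force: [6.0, 3.5, -0.4]
gripper_width: -0.005
gripper_force: 3.4
```

Run:
```python
from rig import env, optics
import cv2
a=cv2.resize(optics.camera("scene")[170:290,290:430],None,fx=5,fy=5,interpolation=2)
cv2.imwrite("pics/s2.png",a)
```

```text
(no output)
```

View pics/s2.png

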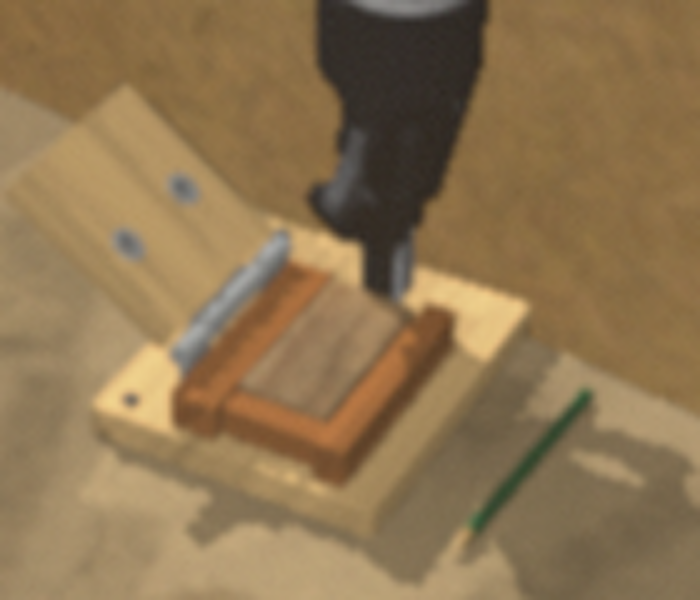

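The block is home: its end meets the stop at crop (320,415) and the contact force is rising. I'll retract and go round to the outer side of the leaf.

Call:
play_rows --deltas '[{"fingers": 1,"slide": [0,0.7,0],"roll": 0},{"fingers": 1,"slide": [0,0,-1],"roll": 0},{"fingers": 1,"slide": [0,0,-1],"roll": 0},{"fingers": 1,"slide": [0,0,-1],"roll": 0},{"fingers": 1,"slide": [0,0,-1],"roll": 0},{"fingers": 1,"slide": [0,0,-1],"roll": 0},{"fingers": 1,"slide": [0.89,-0.5,0],"roll": 0},{"fingers": 1,"slide": [0.89,-0.5,0],"roll": 0},{"fingers": 1,"slide": [0.89,-0.5,0],"roll": 0},{"fingers": 1,"slide": [0.89,-0.5,0],"roll": 0},{"fingers": 1,"slide": [0.89,-0.5,0],"roll": 0},{"fingers": 1,"slide": [0.89,0,0],"roll": 0},{"fingers": 1,"slide": [0.89,0,0],"roll": 0},{"fingers": 1,"slide": [0,0,0],"roll": 0}]'

```text
time_s: 8.9
position: [444.7, 140.6, 252.1]
tool_rot: [-0.001, 0.618, 0.786, -0.0]
contact_force: [-0.5, -0.2, -0.8]
gripper_width: -0.001
gripper_force: 0.0
```

Run:
```python
from h import *
from rig import env
import cv2
o=env.get_obs();X=o["position"];d=X-[475.44,7.15,0];c,s=np.cos(.2352),np.sin(.2352)
print("jig",c*d[0]+s*d[1],-s*d[0]+c*d[1],X[2])
i=optics.camera("top")[135:250,250:400]
cv2.imwrite("pics/t2.png",cv2.resize(i,None,fx=5,fy=5,interpolation=2))
r=88;w=[]
for a in np.arange(2.5,-.01,-.1):
    y=-108*np.cos(a)+4*np.sin(a);z=44.5+108*np.sin(a)+4*np.cos(a)-20
    if a<1.57: y=-r*np.cos(a)+4*np.sin(a);z=44.5+r*np.sin(a)+4*np.cos(a)
    w.append((a,y+11,z+72.6))
w=np.array(w);print(np.c_[np.round(w,1),np.round(np.vstack([[0,0],np.diff(w[:,1:],axis=0)])*[1,-1]/30,2)])
```

```text
jig 1.2081015105949682 136.98852304103508 252.13654841521677
[[ 2.500e+00  9.990e+01  1.585e+02  0.000e+00 -0.000e+00]
 [ 2.400e+00  9.330e+01  1.671e+02 -2.200e-01 -2.900e-01]
 [ 2.300e+00  8.590e+01  1.750e+02 -2.500e-01 -2.600e-01]
 [ 2.200e+00  7.780e+01  1.821e+02 -2.700e-01 -2.400e-01]
 [ 2.100e+00  6.900e+01  1.883e+02 -2.900e-01 -2.100e-01]
 [ 2.000e+00  5.960e+01  1.936e+02 -3.100e-01 -1.800e-01]
 [ 1.900e+00  4.970e+01  1.980e+02 -3.300e-01 -1.500e-01]
 [ 1.800e+00  3.940e+01  2.014e+02 -3.400e-01 -1.100e-01]
 [ 1.700e+00  2.890e+01  2.037e+02 -3.500e-01 -8.000e-02]
 [ 1.600e+00  1.820e+01  2.049e+02 -3.600e-01 -4.000e-02]
 [ 1.500e+00  8.800e+00  2.052e+02 -3.100e-01 -1.000e-02]
 [ 1.400e+00 -0.000e+00  2.045e+02 -2.900e-01  2.000e-02]
 [ 1.300e+00 -8.700e+00  2.030e+02 -2.900e-01  5.000e-02]
 [ 1.200e+00 -1.720e+01  2.006e+02 -2.800e-01  8.000e-02]
 [ 1.100e+00 -2.540e+01  1.973e+02 -2.700e-01  1.100e-01]
 [ 1.000e+00 -3.320e+01  1.933e+02 -2.600e-01  1.300e-01]
 [ 9.000e-01 -4.060e+01  1.885e+02 -2.500e-01  1.600e-01]
 [ 8.000e-01 -4.740e+01  1.830e+02 -2.300e-01  1.800e-01]
 [ 7.000e-01 -5.370e+01  1.769e+02 -2.100e-01  2.100e-01]
 [ 6.000e-01 -5.940e+01  1.701e+02 -1.900e-01  2.300e-01]
 [ 5.000e-01 -6.430e+01  1.628e+02 -1.600e-01  2.400e-01]
 [ 4.000e-01 -6.850e+01  1.551e+02 -1.400e-01  2.600e-01]
 [ 3.000e-01 -7.190e+01  1.469e+02 -1.100e-01  2.700e-01]
 [ 2.000e-01 -7.450e+01  1.385e+02 -9.000e-02  2.800e-01]
 [ 1.000e-01 -7.620e+01  1.299e+02 -6.000e-02  2.900e-01]
 [-0.000e+00 -7.700e+01  1.211e+02 -3.000e-02  2.900e-01]]
```

View pics/t2.png

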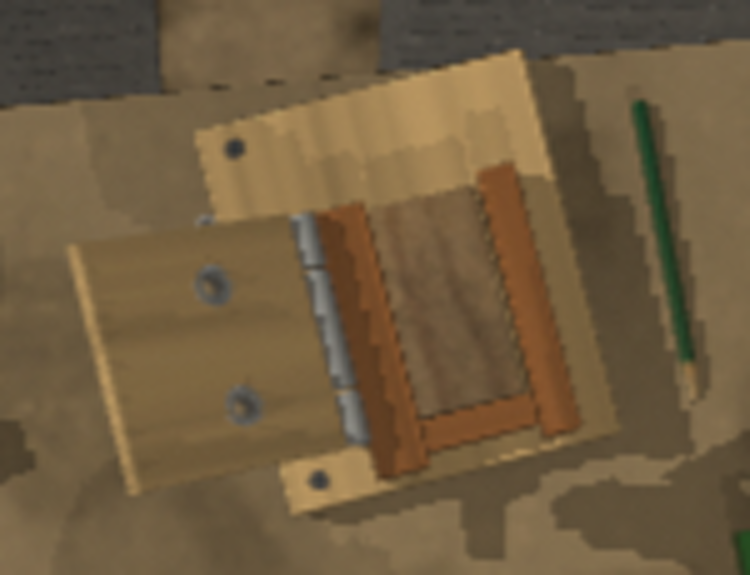

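The top view shows the block against the stop (crop (475,410)) and the leaf untouched. I'll descend on the leaf's outer side, then push.

Call:
play_rows --deltas '[{"fingers": 1,"slide": [0,0,0.8],"roll": 0},{"fingers": 1,"slide": [0,0,0.8],"roll": 0},{"fingers": 1,"slide": [0,0,0.8],"roll": 0},{"fingers": 1,"slide": [0,0,0.72],"roll": 0},{"fingers": 1,"slide": [-0.4,0,0],"roll": 0},{"fingers": 1,"slide": [-0.4,0,0],"roll": 0},{"fingers": 1,"slide": [-0.2,0,0],"roll": 0},{"fingers": 1,"slide": [-0.1,0,0],"roll": 0},{"fingers": 1,"slide": [-0.1,0,0],"roll": 0},{"fingers": 1,"slide": [0,0,0],"roll": 0}]'

```text
time_s: 9.95
position: [454.9, 104.9, 160.1]
tool_rot: [-0.0, 0.62, 0.785, 0.002]
contact_force: [-1.1, 9.0, 6.3]
gripper_width: 0.003
gripper_force: 4.6
```

Contact came right where predicted. I'll follow the arc.

Call:
play_rows --deltas '[{"fingers": 1,"slide": [-0.22,0,-0.29],"roll": 0},{"fingers": 1,"slide": [-0.25,0,-0.26],"roll": 0},{"fingers": 1,"slide": [-0.27,0,-0.24],"roll": 0},{"fingers": 1,"slide": [-0.29,0,-0.21],"roll": 0},{"fingers": 1,"slide": [0,0,0],"roll": 0}]'

```text
time_s: 10.45
position: [462.5, 73.3, 190.2]
tool_rot: [0.001, 0.62, 0.785, 0.001]
contact_force: [-0.5, 0.9, -0.3]
gripper_width: -0.001
gripper_force: 0.0
```

Call:
play_rows --deltas '[{"fingers": 1,"slide": [-0.29,0,-0.17],"roll": 0},{"fingers": 1,"slide": [-0.32,0,-0.12],"roll": 0},{"fingers": 1,"slide": [-0.34,0,-0.1],"roll": 0},{"fingers": 1,"slide": [-0.35,0,-0.08],"roll": 0},{"fingers": 1,"slide": [-0.35,0,-0.04],"roll": 0},{"fingers": 1,"slide": [-0.31,0,-0.01],"roll": 0},{"fingers": 1,"slide": [-0.29,0,0.02],"roll": 0},{"fingers": 1,"slide": [-0.29,0,0.05],"roll": 0},{"fingers": 1,"slide": [-0.28,0,0.08],"roll": 0},{"fingers": 1,"slide": [0,0,0],"roll": 0}]'

```text
time_s: 11.45
position: [481.4, -9.6, 199.3]
tool_rot: [-0.0, 0.62, 0.785, -0.0]
contact_force: [-1.1, 0.1, 0.5]
gripper_width: 0.001
gripper_force: 0.0
```

Run:
```python
from rig import optics
import cv2
cv2.imwrite("pics/s3.png",cv2.resize(optics.camera("scene")[150:290,270:430],None,fx=4,fy=4,interpolation=2))
```

```text
(no output)
```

View pics/s3.png

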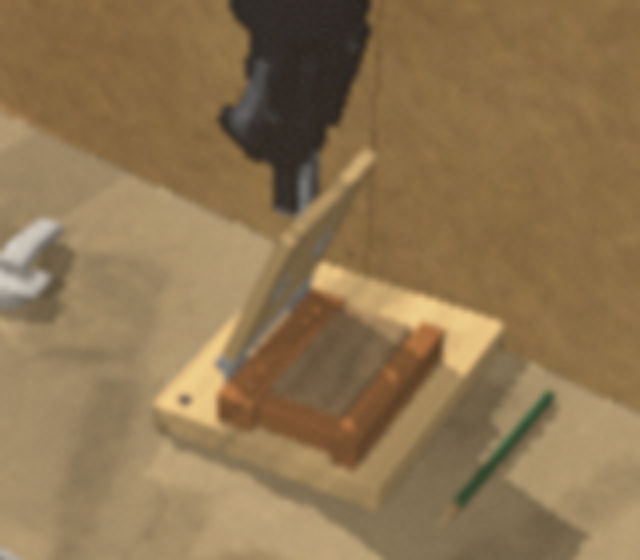

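The leaf is past vertical and leaning over the channel, with the fingertip behind it (crop (290,205)). I'll continue down.

Call:
play_rows --deltas '[{"fingers": 1,"slide": [-0.29,0,0.08],"roll": 0},{"fingers": 1,"slide": [-0.28,0,0.11],"roll": 0},{"fingers": 1,"slide": [-0.27,0,0.15],"roll": 0},{"fingers": 1,"slide": [-0.25,0,0.18],"roll": 0},{"fingers": 1,"slide": [-0.22,0,0.21],"roll": 0},{"fingers": 1,"slide": [-0.19,0,0.23],"roll": 0},{"fingers": 1,"slide": [-0.16,0,0.24],"roll": 0},{"fingers": 1,"slide": [-0.14,0,0.26],"roll": 0},{"fingers": 1,"slide": [-0.11,0,0.27],"roll": 0},{"fingers": 1,"slide": [-0.07,0,0.25],"roll": 0},{"fingers": 1,"slide": [0,0,0],"roll": 0}]'

```text
time_s: 12.6
position: [494.7, -66.3, 139.1]
tool_rot: [-0.001, 0.619, 0.785, -0.0]
contact_force: [-0.3, 0.1, -0.7]
gripper_width: -0.001
gripper_force: 0.0
```

Call:
play_rows --deltas '[{"fingers": 1,"slide": [-0.04,0,0.2],"roll": 0},{"fingers": 1,"slide": [-0.03,0,0.15],"roll": 0},{"fingers": 1,"slide": [0,0,0.1],"roll": 0},{"fingers": 1,"slide": [0,0,0.08],"roll": 0},{"fingers": 1,"slide": [0,0,0.05],"roll": 0},{"fingers": 1,"slide": [0,0,0],"roll": 0}]'

```text
time_s: 13.2
position: [495.7, -68.3, 122.8]
tool_rot: [-0.0, 0.619, 0.785, 0.0]
contact_force: [-0.2, 0.6, -0.1]
gripper_width: -0.001
gripper_force: 0.0
```

Call:
play_rows --deltas '[{"fingers": 1,"slide": [0,0,0.05],"roll": 0},{"fingers": 1,"slide": [0,0,0.05],"roll": 0},{"fingers": 1,"slide": [0,0,0],"roll": 0}]'

```text
time_s: 13.5
position: [495.8, -68.3, 121.0]
tool_rot: [0.0, 0.619, 0.785, 0.0]
contact_force: [-2.6, 0.9, 10.4]
gripper_width: -0.002
gripper_force: 5.3
```

Call:
play_rows --deltas '[{"fingers": 1,"slide": [0,0,0.04],"roll": 0},{"fingers": 1,"slide": [0,0,0],"roll": 0},{"fingers": 1,"slide": [0,0,0],"roll": 0}]'

```text
time_s: 13.8
position: [495.9, -68.4, 120.8]
tool_rot: [0.001, 0.619, 0.785, 0.0]
contact_force: [-6.5, 1.2, 21.4]
gripper_width: 0.003
gripper_force: 10.4
```

The leaf is down hard against its limit at the predicted height of 121 mm. I'll retract and check.

Call:
play_rows --deltas '[{"fingers": 1,"slide": [0,0,-0.3],"roll": 0},{"fingers": 1,"slide": [0,0,-1],"roll": 0},{"fingers": 1,"slide": [0,0,-1],"roll": 0},{"fingers": 1,"slide": [0,0,-1],"roll": 0},{"fingers": 1,"slide": [0.7,0,-1],"roll": 0},{"fingers": 1,"slide": [1,0,0],"roll": 0},{"fingers": 1,"slide": [1,0,0],"roll": 0},{"fingers": 1,"slide": [1,0,0],"roll": 0},{"fingers": 1,"slide": [0,0,0],"roll": 0}]'

```text
time_s: 14.7
position: [468.8, 42.2, 248.0]
tool_rot: [-0.001, 0.618, 0.786, 0.0]
contact_force: [0.4, 0.2, -0.1]
gripper_width: 0.001
gripper_force: 0.0
```

Run:
```python
from rig import optics
import cv2
cv2.imwrite("pics/s4.png",cv2.resize(optics.camera("scene")[150:290,270:430],None,fx=4,fy=4,interpolation=2))
```

```text
(no output)
```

View pics/s4.png

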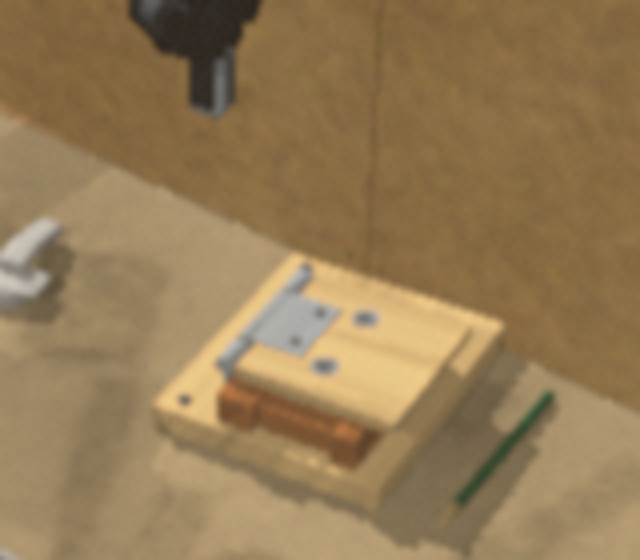

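The leaf lies flat over the channel (crop (350,350)). The pencil and cup hinge haven't moved, and the arm is clear.

```bash
python3 -c "
from rig import close_job
print(close_job())"
```

```text
the job is handed in; nothing more can be done
None
```

The block is home against the end stop, the leaf lies flat over it, the arm is clear, and the job is handed in; no verdict came back.

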